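# Balance a crawler wheel: fit it on the balancer and hold it heavy side down

## Robot

A 6-joint arm with a two-finger parallel gripper is mounted at the origin on the work surface. World frame = base frame: x ahead of the robot, y to its left, z up, the work surface at z = 0. Lengths are in m, angles in rad, forces in N, time in s.
With the tool pointing down it reaches from about 0.35 to 1 m from the base axis. Payload 7.1 kg.
Tool frame: the origin (TCP) lies on the centre line of the jaws, within the pads' length; the fingertips stand 11 mm ahead of it and the grasp point (between the pads) lies 8 mm behind it (ctrl.nose_length is the distance from the TCP to the fingertips, in m); y points along the fingers, z is the direction in which the jaws open and shut, and the axes are right-handed (so a half turn about y gives the same grasp; the last joint's range is limited). The gripper opens to 85 mm and grips with 20 to 120 N. Pads are 22 mm wide; open, the fingers measure 114 mm over their backs; the gripper's body (76 mm by 85 mm) begins 54 mm behind the grasp point. The pads swing forward as they close: fully open they stand 13 mm farther back than shut.
Start: joints at [-1.282, 0.423, 1.63, -0, 1.089, -0.019], TCP at [0.189, -0.596, 0.242] pointing down, gripper open.
Joint ranges: [-3, 3], [-0.9, 2.11], [0.09, 2.58], [-1.31, 4.45], [0.11, 2.69], [-2.54, 2.54]. Speed limits (rad/s): [2.39, 2.39, 3.01, 3.14, 3.14, 3.14].

## Interface

Orientations are given as a unit quaternion [w, x, y, z].
In Python, from bench import ctrl gives the robot as it stands. The module is installed in compiled form; this text tells all that it offers.
- The arm moves only by the shell command python3 -m pendant 'ROWS' [FORCE]. ROWS is text: rows parted by semicolons, each of 5 numbers parted by spaces: the shift along the world's x, y, z in units of 30 mm (1.0 is 30 mm), then the turn about the world's z in units of 5 degrees (1.0 is 5 degrees), then the closure, from 0 (fully open) to 1 (shut). A call has exactly 10 rows; each row is the pose to reach, as a shift and turn from the pose commanded when the call began; what a row does not reach only later rows make up. A row lasts 1/12 s, in which the tool goes at most 41.7 mm and 7.16 degrees, less where a joint would pass 70% of its speed; a pose out of reach is approached as far as the arm can. A call with a gripper value outside its range is refused whole. The fingers move at their own pace and stop on an object; FORCE is the grip in N (left out, the last holds). Time passes only in rows, so rows that repeat a pose let the fingers close, or fill a call up. It gives the time, the measured TCP pose, the force and the opening at its end, in the units of the state.
- ctrl.get_obs(): the state, without advancing time (a new reading comes with each control period).
- ctrl.snapshot(name): name is "side" or "top"; returns the picture (384x512x3 uint8, red, green, blue); there is no depth.
- ctrl.calibration(name): a dict with "mtx" (3x3 intrinsics, pixels), "k1" (the pictures are not rectified: a ray, as slopes to the right and down, at radius r is drawn at 1 + k1 r^2 times it, then the intrinsics apply), "T" (4x4, takes a point from camera to world coordinates). Camera axes: x right, y down, z forward; pixel columns grow to the right and rows downward; lengths in m; the calibration is good to about 2 mm. A picture is of the moment at which its call begins. calibration takes no time and is no camera call.
- ctrl.job_done(): hands the job in, once; it reports no verdict.
Trained networks look in the newest picture that a camera, given by its name, has taken for a name from the list of things; names that differ only in an ending like _2 or _b are one class to them, and where a whole thing is asked for, a point or a joint stands for the part that bears it (a point fixed in the world has none). Each returns a list of dicts, best first, with "score" (0 to 1); they miss things now and then, are a little off and sometimes report something else, mostly with a low value. They report only what shows in the picture. A call takes as long as a camera call.
- ctrl.boxes_of(camera, target): "rect" ([centre column, centre row, width, height] in pixels, round what is visible of it).
- ctrl.outline_of(camera, target): "pixels" (384x512 bool, what is visible of it) and "rect" ([centre column, centre row, width, height] in pixels, round what is visible of it).
The state is a dict: "time_s": time; "joints": joint angles; "qvel": joint speeds; "joint_torque": joint torques, N m; "tool_pos": TCP position; "tcp_rot": TCP orientation; "wrist_force": force on the tool from outside, world axes, zero at the start; "wrist_torque": the same for the moment, N m; "grip_width": opening from 0.0 (shut) to 1.0 (fully open).
Only numpy, scipy, OpenCV 4.12 (cv2) and the standard library are available. Lean on these libraries where they do the work, as an engineer would, in place of code of your own. Each camera call takes 0.05 s, during which the arm holds its last target.

## Task

A weight is stuck out of sight somewhere inside the tyre of the wheel that stands in the cradle. Fit the wheel fully home onto the square shaft of the balancer stand, turn it there to find its heavy side, and finish while still gripping the wheel at rest on the shaft with the heavy side straight down (as if about to mark the spot). Do not knock the gauge, shock absorber, funnel or wheelie bar about.

Things in the scene. Friction and masses are not known exactly. Their poses are not given: they have to be found in the camera images.
- wheel: Model-car wheel, about 0.24 kg: black tyre 110 mm across, 40 mm wide, white 5-spoke rim. Flat sidewalls, radius 33 to 55 mm, can be pinched across the 40 mm. A 60 g weight is hidden in the tyre at 43 mm radius, at an angle unknown, new each run (never within 0.7 rad of the wheel's -z). Origin: wheel centre. x: axle. It starts upright in the cradle: z up, axle level
- bore (a point): Centre of the wheel's bore, same point and axes as the wheel. The white hub is 30 mm square and 26 mm long, recessed 7 mm inside both sidewalls, with a square through-bore 13.5 mm wide along x; the bore's flats are square to y and z, so at the start two of them are level
- stand: Wheel balancer fixed to the table: steel base, x -75 to 55 mm, 90 mm wide, 12 mm thick; aluminium post 24 mm thick, 44 mm wide, 112 mm tall, its front face at x = -18 mm. Origin: on the table below the shaft's axis, which runs level along the stand's +x at z = 90 mm. A round shoulder, 22 mm diameter, runs from the post to x = 32 mm; beyond it the shaft is square
- home (a point): Point on the shaft's axis where the wheel's centre lies when fully home (hub against the shoulder): 45 mm along x and 90 mm up in the stand's frame, with its axes; the tyre is then 43 mm clear of the post. The 12 mm square shaft runs from 13 mm before this point to 27 mm beyond it in +x, then tapers to 7 mm square at its tip, 37 mm beyond. The wheel goes on from the +x end
- shaft (a joint): Turn of the square shaft about the stand's +x, rad; at 0 two flats are level. Starts within 0.3 of 0. It turns endlessly, slowed by grease and by dry friction of 0.009 N m (hidden weight: up to 0.025 N m). Let go, the fitted wheel rolls towards heavy side down in 1 to 2 s but sticks some 20 degrees short, on the side it came from; it also stays put with the heavy side within 20 degrees of straight up
- cradle: Low fixed tyre cradle: aluminium plate 90 by 130 by 10 mm with two black rods along its x axis at y = -32 and +32 mm, tops 26 mm above the table. Origin: centre of the underside. The wheel stands on the rods with its axle along the cradle's x (within 3 degrees), its centre 73 mm above the table
- gauge: White plastic ride-height gauge, 100 by 30 by 26 mm, lying on the table between the balancer and the cradle; leave alone. Origin: underside centre
- damper: Shock absorber 110 mm long and 20 mm thick, lying along its x axis on the table; leave alone. Origin: near its middle, on the table
- funnel: Brass funnel standing mouth down, 84 mm wide, 95 mm tall; leave alone. Origin: underside centre
- wheelie_bar: Red aluminium wheelie bar, 140 by 60 by 24 mm, lying on the table; leave alone. Origin: near its middle, on the table

How it is judged:
On the way:
1. the wheel is fully home on the balancer's shaft (x of wheel in the frame of stand between 0.04 and 0.05 m and y of wheel in the frame of stand between -0.004 and 0.004 m and z of wheel in the frame of stand between 0.086 and 0.094 m and angle between the x axis of wheel and the x axis of stand, either way round below 0.12 rad), for 0.2 s.
At the end, for the whole second after the job is handed in: The wheel sits on the shaft against the shoulder (within 5 mm along the shaft and 4 mm across), its hidden heavy side is within 13 degrees of straight down, it does not turn, and the fingers still grip it (more than 2 N) while the program ends (all of step 1 and angle between weight_c0's own z axis and vertical below 0.23 rad and contact force between the fingers and wheel above 2 N and angular speed of wheel below 0.15 rad/s); the arm keeps its last pose, push and grip.
It fails at once if a bystander (gauge, damper, funnel or wheelie bar) is knocked more than 30 mm away (distance of any of gauge, damper, funnel, wheelie_bar from where it was at the start of the episode above 0.03 m).
It also fails if it takes over 72 s, if anything falls off the work surface, if the arm or the gripper's body presses on something with over 40 N, if the wrist force passes 120 N, or if a joint passes its speed limit or range.

## Working session

There is one attempt and no reset: what is moved stays moved. The work goes in short steps, Python scripts to look and compute and a shell command to move; the robot and the scene stay as the last step left them, time stands still between calls to the robot, and variables do not carry over. Pictures are saved under pics/ and viewed, and the job is handed in when it is done.

```bash
mkdir -p pics; cat > h.py <<'E'
import numpy as np, cv2
from bench import ctrl
def snap(c,n):
    im=ctrl.snapshot(c); cv2.imwrite(f'pics/{n}.png',im[:,:,::-1]); return im
def proj(c,P):
    k=ctrl.calibration(c);T=np.linalg.inv(k['T']);p=T[:3,:3]@np.array(P,float)+T[:3,3]
    s=p[:2]/p[2];s=s*(1+k['k1']*(s@s));return (k['mtx']@np.array([*s,1]))[:2]
def ray(c,px):
    k=ctrl.calibration(c);d=np.linalg.solve(k['mtx'],[px[0],px[1],1])[:2];s=d.copy()
    for _ in range(30): s=d/(1+k['k1']*(s@s))
    T=k['T'];return T[:3,3],T[:3,:3]@np.array([*s,1])
def atz(c,px,z):
    o,d=ray(c,px);return o+d*(z-o[2])/d[2]
E
python3 - <<'E'
from h import *
for c in('top','side'):
    snap(c,c+'0');k=ctrl.calibration(c);print(c,k['mtx'],k['k1'],k['T'].round(3))
o=ctrl.get_obs();print(o)
E
```

```text
top [[349.4707327    0.         255.35204122]
 [  0.         349.4707327  192.55673006]
 [  0.           0.           1.        ]] -0.04608392573355341 [[ 0.03  -0.991  0.129  0.496]
 [-0.999 -0.028  0.019  0.016]
 [-0.015 -0.129 -0.992  0.733]
 [ 0.     0.     0.     1.   ]]
side [[427.76341421   0.         247.70259072]
 [  0.         427.76341421 184.25833759]
 [  0.           0.           1.        ]] -0.007217399267661314 [[-0.799 -0.472  0.372  0.276]
 [-0.601  0.617 -0.508  0.45 ]
 [ 0.01  -0.629 -0.777  0.726]
 [ 0.     0.     0.     1.   ]]
{'time_s': 0.1, 'joints': array([-1.28197037e+00,  4.23764840e-01,  1.63058960e+00, -2.35343669e-05,
        1.08857250e+00, -1.89957898e-02]), 'qvel': array([-4.41872502e-05, -8.48929197e-04, -2.64553523e-03,  1.40130562e-03,
       -1.48489680e-03,  6.35005886e-04]), 'joint_torque': array([-7.99429387e-06, -5.58425796e+01, -2.82445174e+01, -5.93299046e-05,
        3.01876120e-03,  2.13615536e-06]), 'tool_pos': array([ 0.1892556 , -0.59517697,  0.24163256]), 'tcp_rot': array([ 0.10833529, -0.1084768 ,  0.69921385, -0.69828092]), 'wrist_force': array([0.35639606, 0.16613329, 0.23509462]), 'wrist_torque': array([ 0.07269962,  0.07546362, -0.02396689]), 'grip_width': 1.0024791361836245}
```

View pics/top0.png

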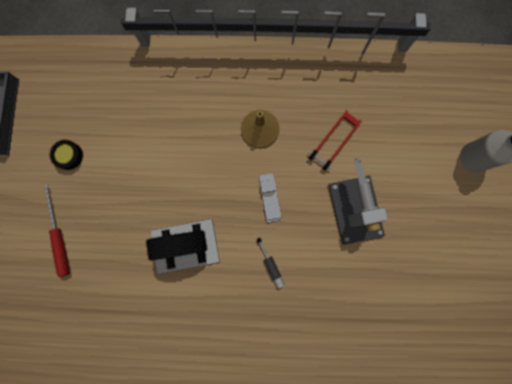

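View pics/side0.png

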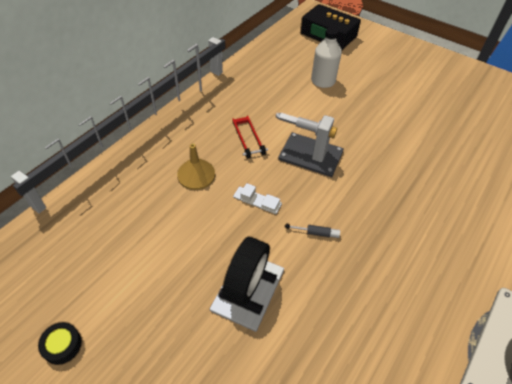

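```bash
python3 - <<'E'
from h import *
a=cv2.imread('pics/top0.png');b=cv2.imread('pics/side0.png')
def z(im,c0,r0,w,h,f,n): cv2.imwrite(f'pics/{n}.png',cv2.resize(im[r0:r0+h,c0:c0+w],None,fx=f,fy=f,interpolation=cv2.INTER_CUBIC))
z(a,310,145,100,110,5,'zt_stand');z(a,135,205,100,80,6,'zt_wheel')
z(b,265,95,100,90,6,'zs_stand');z(b,200,225,100,110,5,'zs_wheel')
from scipy.spatial.transform import Rotation as R
q=ctrl.get_obs()['tcp_rot'];print(R.from_quat(q,scalar_first=True).as_matrix().round(3))
for i in range(6):
    for n in('top',): ctrl.snapshot(n)
    o=ctrl.get_obs();print(o['time_s'],o['wrist_force'].round(3),o['wrist_torque'].round(4),o['joint_torque'].round(4)[[0,1,3,4,5]])
E
```

```text
[[-0.953 -0.     0.303]
 [-0.303  0.001 -0.953]
 [-0.    -1.    -0.001]]
0.15 [-0.909 -0.578 -0.046] [ 0.001  -0.0455  0.0106] [ 0.00000e+00 -5.57772e+01 -1.00000e-04  4.70000e-03  0.00000e+00]
0.2 [-0.211 -0.562  0.776] [-0.029  -0.0241  0.0081] [ 3.00000e-04 -5.57273e+01 -0.00000e+00  5.60000e-03 -0.00000e+00]
0.25 [ 0.156  0.128 -0.8  ] [-0.0406  0.0172  0.0386] [-2.00000e-04 -5.56966e+01  0.00000e+00  5.50000e-03 -0.00000e+00]
0.3 [ 0.495  0.411 -0.378] [-0.0085 -0.0332  0.0035] [-6.00000e-04 -5.56805e+01 -0.00000e+00  4.70000e-03 -0.00000e+00]
0.35 [-0.066 -0.998 -0.097] [ 0.009  -0.0315 -0.0248] [ 6.00000e-04 -5.56749e+01  1.00000e-04  3.90000e-03  0.00000e+00]
0.4 [-0.04  -0.544 -0.21 ] [-0.0286 -0.0386  0.0356] [-1.00000e-04 -5.56764e+01 -0.00000e+00  3.00000e-03 -0.00000e+00]
```

View pics/zt_stand.png

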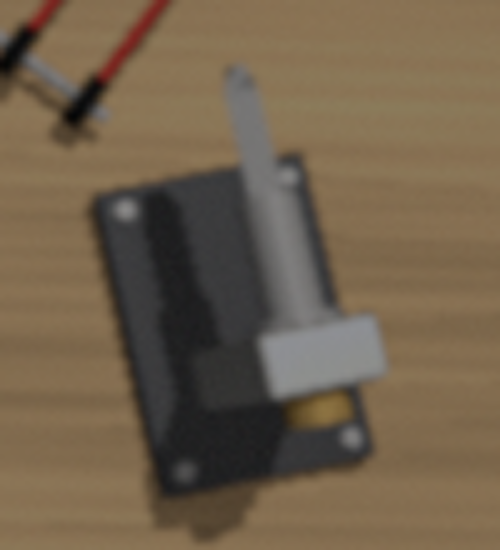

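View pics/zt_wheel.png

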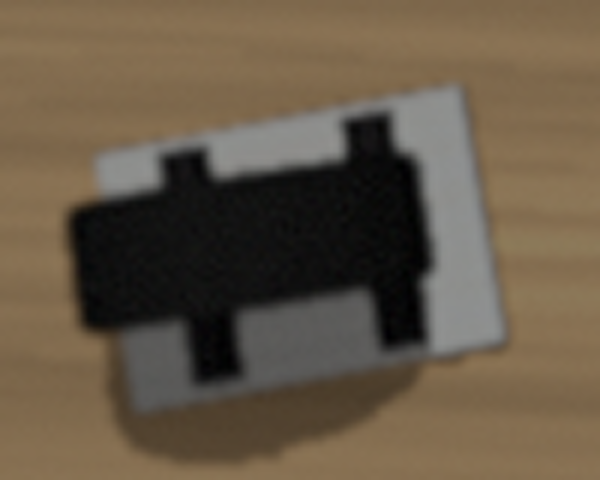

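View pics/zs_stand.png

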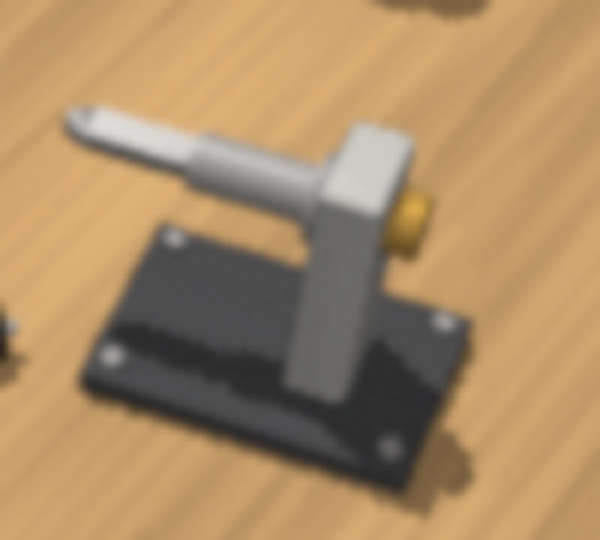

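View pics/zs_wheel.png

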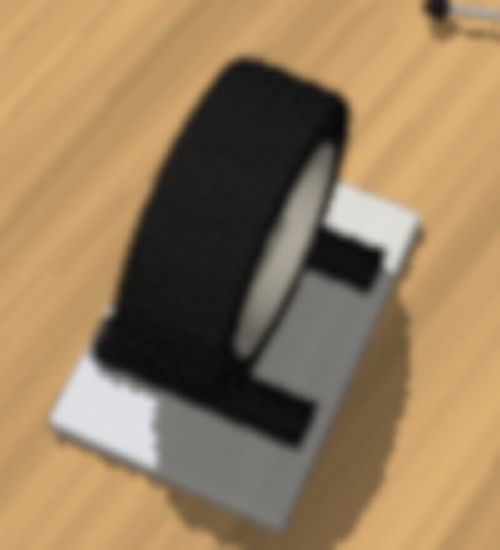

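```bash
cat > fit.py <<'E'
from h import *
from scipy.optimize import least_squares, minimize
def W(p,P):
    c,s=np.cos(p[2]),np.sin(p[2]);P=np.array(P,float);return np.array([p[0]+c*P[0]-s*P[1],p[1]+s*P[0]+c*P[1],P[2]])
def fit(pts,p0):
    def r(p): return np.concatenate([proj(c,W(p,P))-px for c,P,px in pts])
    s=least_squares(r,p0,loss='soft_l1');return s.x,r(s.x).reshape(-1,2)
E
python3 - <<'E'
from fit import *
T=lambda x,y:np.array([310+x/5,145+y/5]);S=lambda x,y:np.array([265+x/6,95+y/6])
m=1e-3
pts=[('top',(55,45,12),T(97,197)),('top',(55,-45,12),T(300,157)),('top',(-75,-45,12),T(372,455)),('top',(-75,45,12),T(165,495)),
('top',(-18,22,112),T(260,340)),('top',(-18,-22,112),T(376,315)),('top',(-42,-22,112),T(388,373)),('top',(-42,22,112),T(275,398)),('top',(82,0,90),T(238,70)),
('side',(55,-45,12),S(165,224)),('side',(55,45,12),S(82,375)),('side',(-75,-45,12),S(470,320)),('side',(-75,45,12),S(405,480)),
('side',(-18,-22,112),S(362,127)),('side',(-42,-22,112),S(413,140)),('side',(-42,22,112),S(380,213)),('side',(-18,22,112),S(325,197)),('side',(82,0,90),S(68,122))]
pts=[(c,np.array(P)*m,p) for c,P,p in pts]
for sel in (pts,[q for q in pts if q[0]=='top'],[q for q in pts if q[0]=='side']):
    p,r=fit(sel,[.45,-.27,.1]);print('stand',p.round(4),np.degrees(p[2]).round(2));
    print(r.round(1).tolist())
T=lambda x,y:np.array([135+x/6,205+y/6]);S=lambda x,y:np.array([200+x/5,225+y/5])
pts=[('top',(45,65,10),T(97,155)),('top',(45,-65,10),T(463,85)),('top',(-45,-65,10),T(508,345)),('top',(-45,65,10),T(135,408)),
('side',(-45,-65,10),S(420,216)),('side',(-45,65,10),S(282,525)),('side',(45,65,10),S(50,420))]
pts=[(c,np.array(P)*m,p) for c,P,p in pts]
p,r=fit(pts,[.36,.2,.1]);print('cradle',p.round(4),np.degrees(p[2]).round(2));print(r.round(1).tolist())
masks={}
for c in('top','side'):
    snap(c,'tmp');o=ctrl.outline_of(c,'wheel');print(c,[(round(float(q['score']),2),np.round(q['rect'],1).tolist()) for q in o[:3]]);masks[c]=o[0]['pixels']
np.savez('masks.npz',**masks)
th=np.linspace(0,2*np.pi,60)
def hull(c,p,z=.073):
    P=[W(p,(x,.055*np.cos(t),z+.055*np.sin(t))) for x in(-.02,.02) for t in th]
    h=cv2.convexHull(np.array([proj(c,q) for q in P],np.float32))
    im=np.zeros((384*4,512*4),np.uint8);cv2.fillConvexPoly(im,np.round(h*4+1.5).astype(np.int32),255)
    return cv2.resize(im,(512,384),interpolation=cv2.INTER_AREA)/255.
def cost(p,cs=('top','side')): return sum(np.abs(hull(c,p)-masks[c]).sum() for c in cs)
for cs in(('top','side'),('top',),('side',)):
    r=minimize(cost,p,args=(cs,),method='Nelder-Mead',options=dict(initial_simplex=[p,p+[.006,0,0],p+[0,.006,0],p+[0,0,.06]],xatol=1e-4,fatol=.1))
    print('wheel',cs,r.x.round(4),np.degrees(r.x[2]).round(2),r.fun,[m.sum() for m in masks.values()])
E
```

```text
stand [ 0.5682 -0.1791  0.2224] 12.74
[[-0.6, -0.6], [0.6, -0.8], [0.8, 0.9], [-0.5, 1.6], [-0.9, -0.5], [-0.2, -0.3], [0.6, 1.3], [-0.8, 1.2], [-0.7, -0.1], [-0.7, -0.8], [-0.8, -0.8], [1.1, -0.3], [0.5, -0.0], [-1.0, -1.7], [1.3, -0.7], [0.6, 0.3], [-1.3, -0.4], [0.0, -0.1]]
stand [ 0.5687 -0.1795  0.2237] 12.81
[[-0.4, -0.8], [0.8, -1.1], [1.1, 0.6], [-0.2, 1.3], [-0.6, -0.8], [0.1, -0.6], [0.9, 1.0], [-0.5, 0.9], [-0.5, -0.3]]
stand [ 0.5674 -0.1779  0.2208] 12.65
[[-0.6, -0.4], [-0.8, -0.4], [1.2, 0.1], [0.5, 0.5], [-1.0, -1.3], [1.4, -0.2], [0.6, 0.8], [-1.3, 0.0], [0.0, 0.3]]
cradle [0.474  0.1716 0.2127] 12.19
[[-0.6, -0.5], [-0.1, -0.2], [-0.3, -0.1], [-0.5, 0.8], [1.1, -0.8], [0.4, 0.1], [-0.4, -0.5]]
top []Traceback (most recent call last):
  File "<stdin>", line 19, in <module>
IndexError: list index out of range
```

```bash
python3 - <<'E'
from fit import *
for c in('top','side'):
    snap(c,'tmp')
    for n in('wheel','bore','cradle'):
        o=ctrl.outline_of(c,n);print(c,n,[(round(float(q['score']),2),np.round(q['rect'],1).tolist(),int(q['pixels'].sum())) for q in o[:3]])
p=np.array([.474,.1716,.2127])
m=1e-3
# top-view corner points of tyre silhouette (crown line, z~128): zoom
T=lambda x,y:np.array([135+x/6,205+y/6]);S=lambda x,y:np.array([200+x/5,225+y/5])
th=np.linspace(0,2*np.pi,400)
def sil(c,p,x,u,z=.073):
    # extreme point of circle at axial x in image direction u
    q=np.array([proj(c,W(p,(x,.055*np.cos(t),z+.055*np.sin(t)))) for t in th]);return (q@u).max()
# annotate: draw predicted hull
for c,f,(c0,r0,w,h) in(('top',6,(135,205,100,80)),('side',5,(200,225,100,110))):
    im=cv2.imread(f'pics/{c}0.png')
    z=cv2.resize(im[r0:r0+h,c0:c0+w],None,fx=f,fy=f,interpolation=cv2.INTER_CUBIC)
    for x in(-.02,.02):
        q=np.array([proj(c,W(p,(x,.055*np.cos(t),.073+.055*np.sin(t)))) for t in th])
        q=((q-[c0,r0]+.5)*f).astype(np.int32);cv2.polylines(z,[q],True,(0,255,0),1)
    cv2.imwrite(f'pics/ov_{c}.png',z)
E
```

```text
top wheel [(0.85, [175.5, 244.3, 60.8, 29.3], 1332)]
top bore [(0.9, [179.2, 245.8, 62.6, 30.1], 1315)]
top cradle [(0.56, [184.2, 246.5, 68.7, 56.7], 1650)]
side wheel [(0.92, [247.1, 270.8, 49.1, 67.2], 2223), (0.17, [260.2, 198.3, 47.2, 32.3], 752)]
side bore [(0.87, [246.6, 270.9, 48.0, 68.5], 2201)]
side cradle [(0.67, [247.2, 296.4, 73.6, 67.7], 1956)]
```

View pics/ov_top.png

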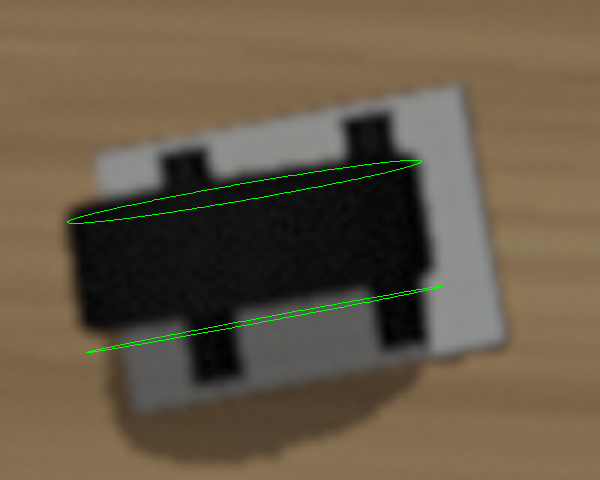

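View pics/ov_side.png

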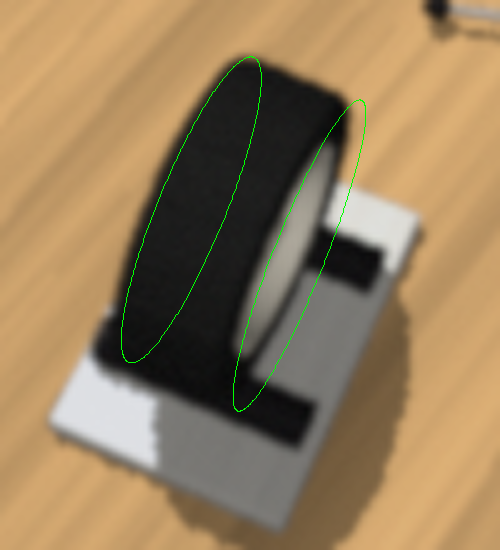

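```bash
cat > wfit.py <<'E'
from fit import *
th=np.linspace(0,2*np.pi,60)
def hull(c,p,z):
    P=[W(p,(x,.055*np.cos(t),z+.055*np.sin(t))) for x in(-.02,.02) for t in th]
    h=cv2.convexHull(np.array([proj(c,q) for q in P],np.float32))
    im=np.zeros((384*4,512*4),np.uint8);cv2.fillConvexPoly(im,np.round(h*4+1.5).astype(np.int32),255)
    return cv2.resize(im,(512,384),interpolation=cv2.INTER_AREA)/255.
def wheel(masks,p,z):
    def cost(p): return sum(np.abs(hull(c,p,z)-masks[c]).sum() for c in masks)
    r=minimize(cost,p,method='Nelder-Mead',options=dict(initial_simplex=[p,p+[.006,0,0],p+[0,.006,0],p+[0,0,.06]],xatol=1e-4,fatol=.1))
    return r.x,r.fun
E
python3 - <<'E'
from wfit import *
M={}
for c in('top','side'):
    snap(c,'tmp');o=ctrl.outline_of(c,'wheel');M[c]=o[0]['pixels'] if o else ctrl.outline_of(c,'bore')[0]['pixels']
p0=np.array([.478,.1726,.2])
for S in(M,{'top':M['top']},{'side':M['side']}):
    p,f=wheel(S,p0,.073);print(p.round(4),np.degrees(p[2]).round(2),f)
p,f=wheel(M,p0,.073)
t=np.linspace(0,2*np.pi,400)
for c,f,(c0,r0,w,h) in(('top',6,(135,205,100,80)),('side',5,(200,225,100,110))):
    im=cv2.imread(f'pics/{c}0.png')
    z=cv2.resize(im[r0:r0+h,c0:c0+w],None,fx=f,fy=f,interpolation=cv2.INTER_CUBIC)
    for x in(-.02,.02):
        q=np.array([proj(c,W(p,(x,.055*np.cos(a),.073+.055*np.sin(a)))) for a in t])
        cv2.polylines(z,[((q-[c0,r0]+.5)*f).astype(np.int32)],True,(0,255,0),1)
    cv2.imwrite(f'pics/ov2_{c}.png',z)
E
```

```text
Traceback (most recent call last):
  File "wfit.py", line 10, in wheel
    r=minimize(cost,p,method='Nelder-Mead',options=dict(initial_simplex=[p,p+[.006,0,0],p+[0,.006,0],p+[0,0,.06]],xatol=1e-4,fatol=.1))
  File "wfit.py", line 9, in cost
    def cost(p): return sum(np.abs(hull(c,p,z)-masks[c]).sum() for c in masks)
                        ~~~^^^^^^^^^^^^^^^^^^^^^^^^^^^^^^^^^^^^^^^^^^^^^^^^^^^
  File "wfit.py", line 9, in <genexpr>
    def cost(p): return sum(np.abs(hull(c,p,z)-masks[c]).sum() for c in masks)
                                   ~~~~^^^^^^^
  File "wfit.py", line 5, in hull
    h=cv2.convexHull(np.array([proj(c,q) for q in P],np.float32))
                               ~~~~^^^^^
  File "h.py", line 6, in proj
    k=ctrl.calibration(c);T=np.linalg.inv(k['T']);p=T[:3,:3]@np.array(P,float)+T[:3,3]
ValueError: time passes only in moves, steps and waits
```

```bash
sed -i 's/^from bench import ctrl/from bench import ctrl\nCAL={c:ctrl.calibration(c) for c in ("top","side")}/; s/k=ctrl.calibration(c)/k=CAL[c]/' h.py
python3 - <<'E'
from wfit import *
M={}
for c in('top','side'):
    snap(c,'tmp');o=ctrl.outline_of(c,'wheel');M[c]=o[0]['pixels'] if o else ctrl.outline_of(c,'bore')[0]['pixels']
p0=np.array([.478,.1726,.2])
for S in(M,{'top':M['top']},{'side':M['side']}):
    p,f=wheel(S,p0,.073);print(p.round(4),np.degrees(p[2]).round(2),f)
p,f=wheel(M,p0,.073)
t=np.linspace(0,2*np.pi,400)
for c,f,(c0,r0,w,h) in(('top',6,(135,205,100,80)),('side',5,(200,225,100,110))):
    im=cv2.imread(f'pics/{c}0.png')
    z=cv2.resize(im[r0:r0+h,c0:c0+w],None,fx=f,fy=f,interpolation=cv2.INTER_CUBIC)
    for x in(-.02,.02):
        q=np.array([proj(c,W(p,(x,.055*np.cos(a),.073+.055*np.sin(a)))) for a in t])
        cv2.polylines(z,[((q-[c0,r0]+.5)*f).astype(np.int32)],True,(0,255,0),1)
    cv2.imwrite(f'pics/ov2_{c}.png',z)
print(ctrl.get_obs()['time_s'])
E
```

```text
[0.4777 0.1738 0.2243] 12.85 224.63529411764708
[0.4775 0.1739 0.202 ] 11.58 84.05098039215686
[0.478  0.1733 0.2425] 13.9 118.66274509803921
1.3
```

View pics/ov2_top.png

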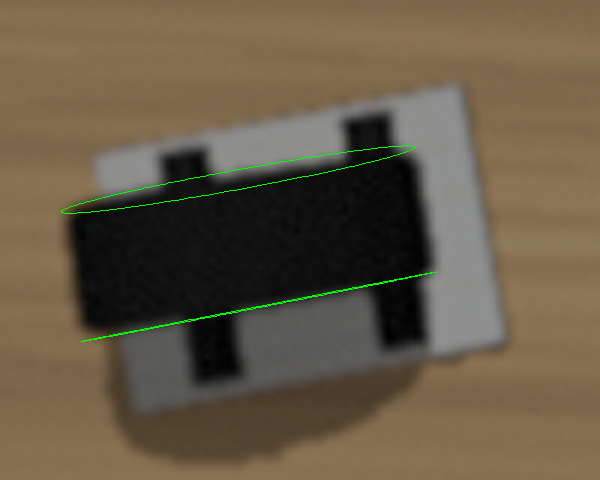

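View pics/ov2_side.png

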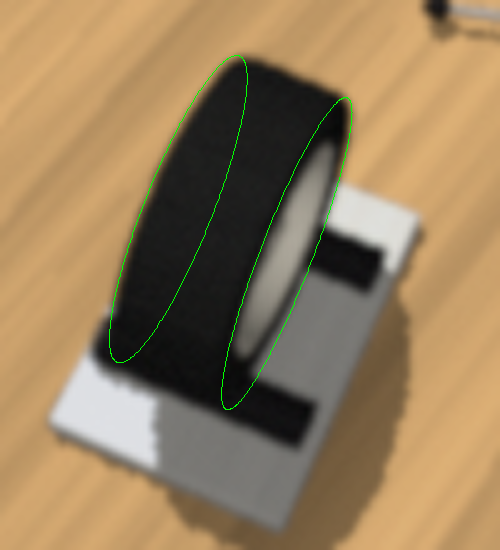

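```bash
python3 -m pendant '1 2.6 -0.5 1.7 0;2 5.2 -0.5 3.4 0;3 7.8 -0.5 5 0;3.9 10.2 -0.5 6.8 0;4.8 12.8 -0.5 8.5 0;5.3 14 -0.5 9.4 0;5.8 15.3 -0.5 10.2 0;6.2 16.6 -0.5 11 0;6.7 17.9 -0.5 11.9 0;7.2 19.2 -0.5 12.7 0' 60
cat > st.py <<'E'
from h import *
from scipy.spatial.transform import Rotation as R
def st():
    o=ctrl.get_obs();M=R.from_quat(o['tcp_rot'],scalar_first=True).as_matrix()
    print('t',round(o['time_s'],2),'pos',o['tool_pos'].round(4),'jawaz',np.degrees(np.arctan2(M[1,2],M[0,2])).round(2),'tool',M[:,1].round(3),'w',round(o['grip_width'],3),'F',o['wrist_force'].round(1),'j',o['joints'].round(3),'tau',o['joint_torque'].round(3));return o
if __name__=='__main__': st()
E
python3 st.py
```

```text
time_s: 2.13
tool_pos: [0.3362, -0.2047, 0.2286]
tcp_rot: [-0.461, 0.461, -0.536, 0.537]
wrist_force: [1.5, 1.2, -0.3]
grip_width: 1.001
t 2.13 pos [ 0.3362 -0.2047  0.2286] jawaz -8.68 tool [ 0.001 -0.    -1.   ] w 1.001 F [ 1.5  1.2 -0.3] j [-0.577  0.095  2.124  0.     0.922 -0.426] tau [ -8.961 -30.671 -23.103  -0.13    0.295  -0.722]
```

```bash
python3 -m pendant '0.4 1.1 0 0.5 0;0.9 2.4 0 1 0;1.4 3.6 0 1.5 0;1.8 4.9 0 2 0;2.3 6.2 0 2.5 0;2.8 7.5 0 3 0;3.2 8.8 0 3.5 0;3.7 10 0 4 0;4.2 11.3 0 4.2 0;4.6 12.3 0 4.2 0' ; python3 st.py
```

```text
time_s: 2.97
tool_pos: [0.4748, 0.1656, 0.2286]
tcp_rot: [0.551, -0.55, 0.444, -0.444]
wrist_force: [0.2, -0.3, 0.6]
grip_width: 1.002
t 2.97 pos [0.4748 0.1656 0.2286] jawaz 12.26 tool [ 0.001  0.001 -1.   ] w 1.002 F [ 0.2 -0.3  0.6] j [0.312 0.262 1.909 0.    0.97  0.098] tau [ -1.959 -45.212 -22.772   0.176  -0.064  -0.823]
```

```bash
python3 -m pendant '0.1 0.2 -0.6 0 0;0.1 0.2 -1.5 0 0;0.1 0.2 -2.4 0 0;0.1 0.2 -3.2 0 0;0.1 0.2 -3.7 0 0;0.1 0.2 -3.9 0 0;0.1 0.2 -3.9 0 0.3;0.1 0.2 -3.9 0 0.3;0.1 0.2 -3.9 0 0.3;0.1 0.2 -3.9 0 0.3' ; python3 - <<'E'
from st import *
st();snap('top','g1t');s=snap('side','g1s')
cv2.imwrite('pics/g1.png',np.hstack([cv2.resize(snap(c,'x')[r:r+150,q:q+130,::-1],None,fx=3,fy=3) for c,q,r in(('top',120,180),('side',190,200))]))
E
```

```text
time_s: 3.8
tool_pos: [0.4778, 0.1689, 0.1125]
tcp_rot: [0.551, -0.549, 0.444, -0.445]
wrist_force: [-1.0, 0.8, 0.9]
grip_width: 0.699
t 3.8 pos [0.4778 0.1689 0.1125] jawaz 12.13 tool [ 0.002  0.001 -1.   ] w 0.699 F [-1.   0.8  0.9] j [ 0.316  0.452  1.973 -0.     0.714  0.104] tau [ 8.0000e-03 -4.7485e+01 -1.8537e+01  0.0000e+00  4.0000e-03  0.0000e+00]
```

View pics/g1.png

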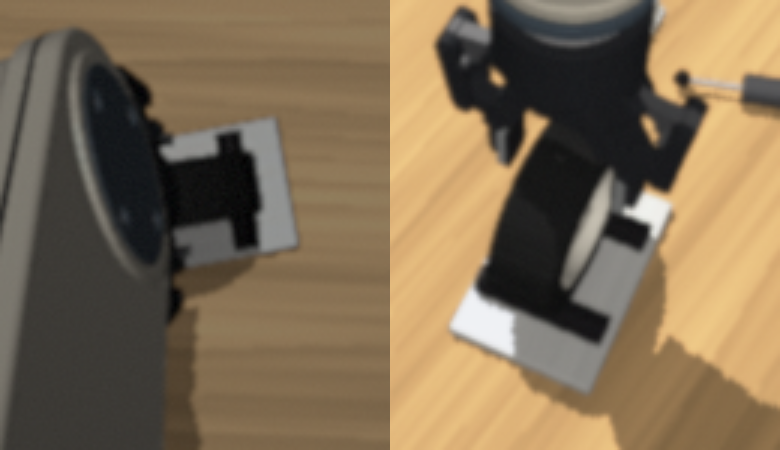

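```bash
python3 -m pendant '0 0.1 0 0.1 0.3;0 0.12 0 0.1 0.4;0 0.12 0 0.1 0.5;0 0.12 0 0.1 0.6;0 0.12 0 0.1 0.7;0 0.12 0 0.1 0.8;0 0.12 0 0.1 0.9;0 0.12 0 0.1 0.9;0 0.12 0 0.1 0.9;0 0.12 0 0.1 0.9' 60; python3 st.py
```

```text
time_s: 4.83
tool_pos: [0.477, 0.1724, 0.1116]
tcp_rot: [0.552, -0.552, 0.442, -0.442]
wrist_force: [-1.4, 0.1, 5.6]
grip_width: 0.456
t 4.83 pos [0.477  0.1724 0.1116] jawaz 12.62 tool [ 0.  0. -1.] w 0.456 F [-1.4  0.1  5.6] j [0.323 0.454 1.971 0.    0.716 0.103] tau [ -0.624 -45.604 -17.998  -0.281  -0.399  -0.06 ]
```

```bash
python3 -m pendant '0 0 1 0 0.9;0 0 2 0 0.9;0 0 3 0 0.9;0 0 3.6 0 0.9;0 0 3.6 0 0.9;0 0 3.6 0 0.9;0 0 3.6 0 0.9;0 0 3.6 0 0.9;0 0 3.6 0 0.9;0 0 3.6 0 0.9';  cat > ms.py <<'E'
from st import *
def ms(n=6):
    o=st();L=[]
    for i in range(n):
        ctrl.snapshot('top');q=ctrl.get_obs();L.append([*q['joint_torque'][[0,3,4,5]],*q['wrist_torque'],*q['wrist_force']])
    L=np.array(L);print('tau1,4,5,6 mean',L.mean(0)[:4].round(4),'sd',L.std(0)[:4].round(4),'wt',L.mean(0)[4:].round(3))
ms()
E
python3 ms.py; python3 -c "
from h import *
snap('side','l1')"
```

```text
time_s: 5.67
tool_pos: [0.4763, 0.172, 0.2181]
tcp_rot: [-0.551, 0.553, -0.442, 0.442]
wrist_force: [0.1, -0.2, -1.7]
grip_width: 0.462
t 5.67 pos [0.4763 0.172  0.2181] jawaz 12.63 tool [-0.002 -0.001 -1.   ] w 0.462 F [ 0.1 -0.2 -1.7] j [ 0.323  0.283  1.908 -0.     0.953  0.103] tau [ 0.0000e+00 -4.4917e+01 -2.5720e+01 -1.8000e-02  1.4000e-02  0.0000e+00]
tau1,4,5,6 mean [-0.0008 -0.0179  0.008   0.    ] sd [0.0008 0.0001 0.0032 0.    ] wt [ 1.000e-03  1.000e-03 -1.400e-02  3.230e-01 -3.270e-01 -2.049e+00]
```

View pics/l1.png

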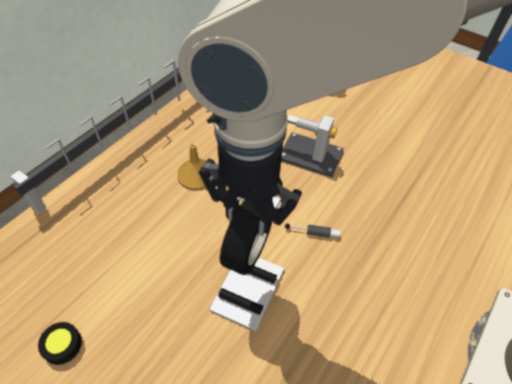

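```bash
python3 -m pendant '0.3 -0.5 0 0 0.9;0.9 -1.5 0 0 0.9;1.6 -2.5 0 0 0.9;2.3 -3.6 0 0 0.9;3 -4.7 0 0 0.9;3.7 -5.8 0 0 0.9;4.4 -6.9 0 0 0.9;5.1 -8 0 0 0.9;5.8 -9.1 0 0 0.9;6.4 -10.2 0 0 0.9'; python3 -m pendant '0.2 -0.4 0 0 0.9;0.4 -0.6 0 0 0.9;0.4 -0.6 -0.4 0 0.9;0.4 -0.6 -1 0 0.9;0.4 -0.6 -1.8 0 0.9;0.4 -0.6 -2.5 0 0.9;0.4 -0.6 -2.9 0 0.9;0.4 -0.6 -3 0 0.9;0.4 -0.6 -3 0 0.9;0.4 -0.6 -3 0 0.9'; python3 - <<'E'
import ms
from h import *
cv2.imwrite('pics/s1.png',np.hstack([cv2.resize(snap(c,'s1'+c)[r:r+130,q:q+130,::-1],None,fx=3,fy=3) for c,q,r in(('top',290,110),('side',220,60))]))
E
```

```text
time_s: 6.85
tool_pos: [0.67, -0.1357, 0.2192]
tcp_rot: [0.552, -0.552, 0.442, -0.442]
wrist_force: [0.2, 0.6, -1.3]
grip_width: 0.455
time_s: 7.68
tool_pos: [0.6814, -0.1512, 0.1301]
tcp_rot: [0.552, -0.552, 0.441, -0.442]
wrist_force: [0.6, 0.5, -1.2]
grip_width: 0.458
t 7.68 pos [ 0.6814 -0.1512  0.1301] jawaz 12.68 tool [ 0.001 -0.    -1.   ] w 0.458 F [ 0.6  0.5 -1.2] j [-0.235  0.654  1.521  0.     0.966 -0.457] tau [ 1.4200e-01 -6.6038e+01 -2.5190e+01 -8.0000e-03  3.0000e-02  4.0000e-03]
tau1,4,5,6 mean [ 0.123  -0.0101 -0.0047  0.0014] sd [0.0277 0.0016 0.0152 0.0007] wt [ 0.032  0.021 -0.008 -0.241 -0.044 -2.07 ]
```

View pics/s1.png

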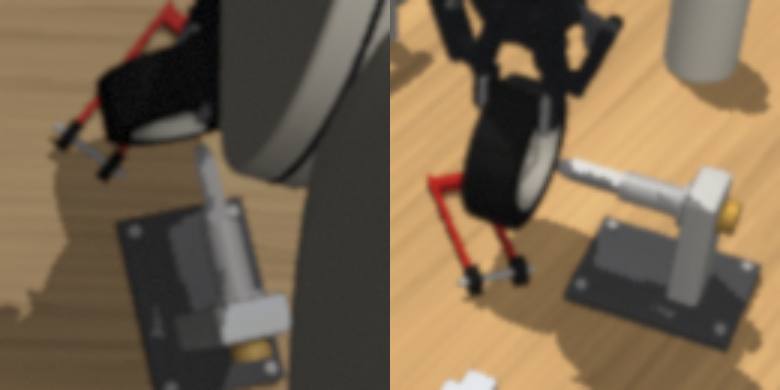

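```bash
python3 -m pendant '0 -0.07 -0.05 0 0.9;0 -0.07 -0.05 0 0.9;0 -0.07 -0.05 0 0.9;0 -0.07 -0.05 0 0.9;0 -0.07 -0.05 0 0.9;0 -0.07 -0.05 0 0.9;0 -0.07 -0.05 0 0.9;0 -0.07 -0.05 0 0.9;0 -0.07 -0.05 0 0.9;0 -0.07 -0.05 0 0.9'; python3 - <<'E'
import ms
from fit import *
o=ctrl.get_obs();x,y,z=o['tool_pos'];p=[x,y,np.radians(12.7)];zc=z-.0386
s=[.5682,-.1791,.2224]
t=np.linspace(0,2*np.pi,200)
out=[]
for c,q,r in(('top',290,110),('side',220,60)):
    im=cv2.resize(snap(c,'s2')[r:r+130,q:q+130,::-1],None,fx=3,fy=3,interpolation=cv2.INTER_CUBIC)
    def d(P,col):
        P=np.array([proj(c,a) for a in P]);cv2.polylines(im,[((P-[q,r]+.5)*3).astype(np.int32)],False,col,1)
    for a in(-.02,.02):
        for R_ in(.055,.033): d([W(p,(a,R_*np.cos(b),zc+R_*np.sin(b))) for b in t],(0,255,0))
    d([W(s,(.03,0,.09)),W(s,(.082,0,.09))],(255,0,255));d([W(p,(-.04,0,zc)),W(p,(.0,0,zc))],(255,255,0))
    out.append(im)
cv2.imwrite('pics/s2.png',np.hstack(out))
E
```

```text
time_s: 8.92
tool_pos: [0.6809, -0.1539, 0.1278]
tcp_rot: [-0.552, 0.552, -0.442, 0.442]
wrist_force: [0.0, -0.3, -2.1]
grip_width: 0.458
t 8.92 pos [ 0.6809 -0.1539  0.1278] jawaz 12.64 tool [-0.  0. -1.] w 0.458 F [ 0.  -0.3 -2.1] j [-0.239  0.657  1.521 -0.     0.963 -0.46 ] tau [ 0.0000e+00 -6.7810e+01 -2.6132e+01 -1.6000e-02 -9.0000e-03  0.0000e+00]
tau1,4,5,6 mean [ 0.002  -0.0159 -0.0094  0.    ] sd [0.0005 0.     0.     0.    ] wt [ 0.051 -0.004  0.003  0.118 -0.107 -2.327]
```

View pics/s2.png

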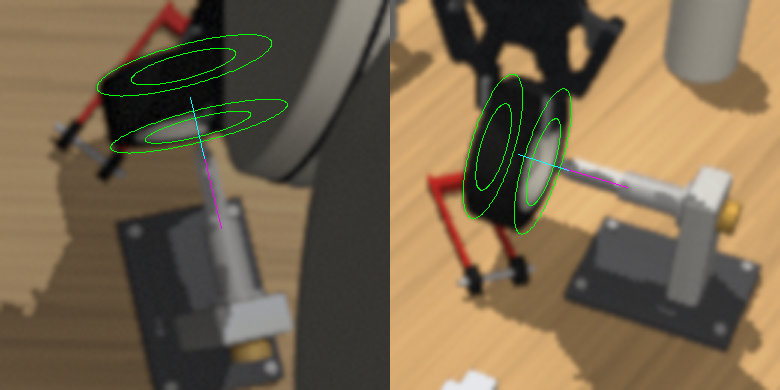

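```bash
python3 -m pendant '-0.15 -0.03 0 0 0.9;-0.35 -0.08 0 0 0.9;-0.55 -0.12 0 0 0.9;-0.68 -0.15 0 0 0.9;-0.77 -0.17 0 0 0.9;-0.87 -0.2 0 0 0.9;-0.97 -0.22 0 0 0.9;-1.07 -0.24 0 0 0.9;-1.17 -0.26 0 0 0.9;-1.27 -0.29 0 0 0.9'; python3 - <<'E'
import ms
E
```

```text
time_s: 10.15
tool_pos: [0.6434, -0.1626, 0.1284]
tcp_rot: [0.552, -0.552, 0.441, -0.442]
wrist_force: [1.5, -0.0, 0.4]
grip_width: 0.453
t 10.15 pos [ 0.6434 -0.1626  0.1284] jawaz 12.65 tool [ 0.002 -0.    -1.   ] w 0.453 F [ 1.5 -0.   0.4] j [-0.265  0.612  1.608  0.     0.92  -0.486] tau [-5.7200e-01 -6.2228e+01 -2.3731e+01 -2.9600e-01  4.0800e-01  4.7000e-02]
tau1,4,5,6 mean [0.362  0.1368 0.1136 0.0028] sd [0.2763 0.1328 0.0987 0.0145] wt [-0.113 -0.041  0.011  0.509 -0.488  1.593]
```

```bash
python3 -m pendant '-0.05 -0.01 0.02 0 0.9;-0.12 -0.03 0.02 0 0.9;-0.2 -0.05 0.02 0 0.9;-0.28 -0.06 0.02 0 0.9;-0.36 -0.08 0.02 0 0.9;-0.44 -0.1 0.02 0 0.9;-0.52 -0.12 0.02 0 0.9;-0.6 -0.14 0.02 0 0.9;-0.68 -0.15 0.02 0 0.9;-0.68 -0.15 0.02 0 0.9'; python3 - <<'E'
import ms
E
```

```text
time_s: 11.28
tool_pos: [0.6217, -0.1672, 0.1282]
tcp_rot: [-0.552, 0.552, -0.442, 0.442]
wrist_force: [0.1, -1.0, -1.8]
grip_width: 0.457
t 11.28 pos [ 0.6217 -0.1672  0.1282] jawaz 12.62 tool [-0.001  0.    -1.   ] w 0.457 F [ 0.1 -1.  -1.8] j [-0.281  0.589  1.654 -0.     0.9   -0.501] tau [ 1.6000e-01 -6.2164e+01 -2.4516e+01  6.9000e-02 -1.5900e-01 -2.3000e-02]
tau1,4,5,6 mean [-0.0472 -0.0164 -0.0086 -0.0029] sd [0.0201 0.0071 0.0171 0.0044] wt [ 0.019 -0.01   0.019 -0.145  0.057 -2.037]
```

```bash
python3 -m pendant '-0.05 -0.01 0 0 0.9;-0.1 -0.02 0 0 0.9;-0.15 -0.03 0 0 0.9;-0.2 -0.05 0 0 0.9;-0.25 -0.06 0 0 0.9;-0.3 -0.07 0 0 0.9;-0.33 -0.08 0 0 0.9;-0.35 -0.08 0 0 0.9;-0.35 -0.08 0 0 0.9;-0.35 -0.08 0 0 0.9'; python3 - <<'E'
import ms
E
```

```text
time_s: 12.42
tool_pos: [0.6128, -0.1693, 0.1286]
tcp_rot: [0.552, -0.552, 0.441, -0.442]
wrist_force: [3.9, 3.0, -5.5]
grip_width: 0.456
t 12.42 pos [ 0.6128 -0.1693  0.1286] jawaz 12.64 tool [ 0.002 -0.    -1.   ] w 0.456 F [ 3.9  3.  -5.5] j [-2.890e-01  5.770e-01  1.675e+00  1.000e-03  8.870e-01 -5.100e-01] tau [-2.1080e+00 -6.1978e+01 -2.2040e+01 -8.4100e-01  1.3310e+00  2.5000e-02]
tau1,4,5,6 mean [-2.0636 -0.8364  1.3181  0.0255] sd [0.0105 0.0018 0.0024 0.0001] wt [ 0.423 -0.966  0.024  4.634  1.753 -4.509]
```

```bash
python3 -m pendant '-0.03 -0.01 0 0 0.9;-0.06 -0.01 0 0 0.9;-0.1 -0.02 0 0 0.9;-0.1 -0.02 0 0 0.9;-0.1 -0.02 0 0 0.9;-0.1 -0.02 0 0 0.9;-0.1 -0.02 0 0 0.9;-0.1 -0.02 0 0 0.9;-0.1 -0.02 0 0 0.9;-0.1 -0.02 0 0 0.9'; python3 - <<'E'
import ms
from h import *
cv2.imwrite('pics/h1.png',np.hstack([cv2.resize(snap(c,'h1')[r:r+130,q:q+130,::-1],None,fx=3,fy=3) for c,q,r in(('top',290,110),('side',240,60))]))
E
```

```text
time_s: 13.55
tool_pos: [0.6124, -0.1695, 0.129]
tcp_rot: [0.554, -0.55, 0.44, -0.444]
wrist_force: [13.0, 5.2, -8.6]
grip_width: 0.454
t 13.55 pos [ 0.6124 -0.1695  0.129 ] jawaz 12.62 tool [ 0.007  0.    -1.   ] w 0.454 F [13.   5.2 -8.6] j [-0.29   0.575  1.679  0.003  0.881 -0.512] tau [-5.4410e+00 -6.3367e+01 -1.8917e+01 -2.1840e+00  3.5490e+00  5.1000e-02]
tau1,4,5,6 mean [-5.4411 -2.1835  3.5493  0.0515] sd [0.0002 0.0001 0.0001 0.    ] wt [ 1.063 -2.623  0.061 13.077  5.008 -9.437]
```

View pics/h1.png

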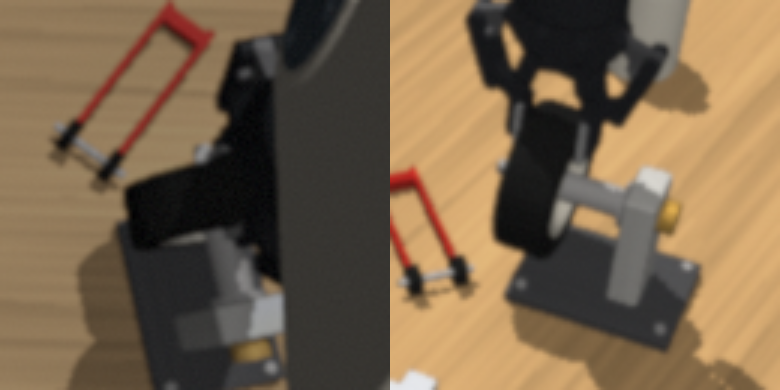

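```bash
python3 -m pendant '0.05 0.01 0 0 0.9;0.1 0.02 0 0 0.9;0.1 0.02 0 0 0.9;0.1 0.02 0 0 0.9;0.1 0.02 0 0 0.9;0.1 0.02 0 0 0.7;0.1 0.02 0 0 0.5;0.1 0.02 0 0 0.3;0.1 0.02 0 0 0.3;0.1 0.02 0 0 0.3'; cat > film.py <<'E'
from st import *
import sys
n=sys.argv[1];k=int(sys.argv[2]);st();L=[]
for i in range(k):
    im=ctrl.snapshot('side');L.append(cv2.resize(im[85:155,265:330,::-1],None,fx=4,fy=4,interpolation=cv2.INTER_CUBIC)[:, :200])
cv2.imwrite(f'pics/{n}.png',np.vstack([np.hstack(L[:k//2]),np.hstack(L[k//2:2*(k//2)])]))
E
python3 film.py f1 4
```

```text
time_s: 14.78
tool_pos: [0.6114, -0.1696, 0.1284]
tcp_rot: [-0.552, 0.552, -0.442, 0.442]
wrist_force: [0.3, -0.4, 0.2]
grip_width: 0.7
t 14.78 pos [ 0.6114 -0.1696  0.1284] jawaz 12.63 tool [-0.001 -0.    -1.   ] w 0.7 F [ 0.3 -0.4  0.2] j [-0.289  0.577  1.676 -0.     0.889 -0.509] tau [ 3.1000e-02 -6.0031e+01 -2.3475e+01 -6.0000e-03  1.4000e-02 -0.0000e+00]
```

```bash
python3 -m pendant '0 0 0 0 0.3;0 0 0 0 0.3;0 0 0 0 0.3;0 0 0 0 0.3;0 0 0 0 0.3;0 0 0 0 0.3;0 0 0 0 0.3;0 0 0 0 0.3;0 0 0 0 0.3;0 0 0 0 0.3'; python3 film.py f2 4
```

```text
time_s: 15.82
tool_pos: [0.6119, -0.1695, 0.1284]
tcp_rot: [-0.552, 0.552, -0.442, 0.442]
wrist_force: [0.5, -0.3, 0.0]
grip_width: 0.695
t 15.82 pos [ 0.6119 -0.1695  0.1284] jawaz 12.64 tool [-0.  0. -1.] w 0.695 F [ 0.5 -0.3  0. ] j [-0.289  0.577  1.676  0.     0.889 -0.509] tau [-2.0000e-03 -6.0048e+01 -2.3473e+01 -0.0000e+00  1.0000e-03  0.0000e+00]
```

View pics/f1.png

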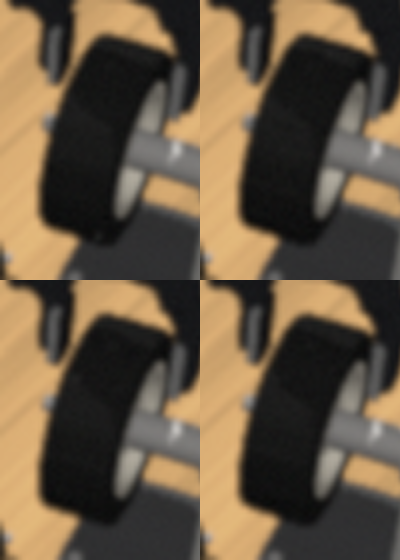

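View pics/f2.png

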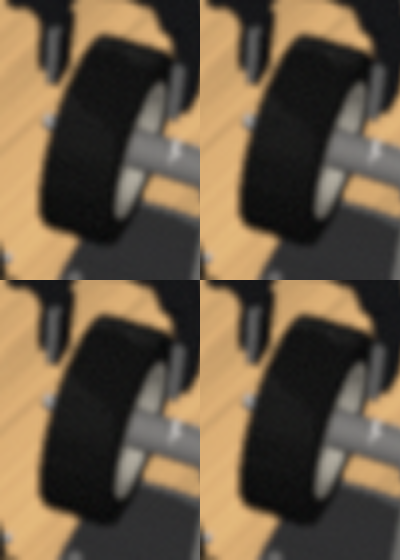

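```bash
python3 -m pendant '0 0 0 0 0.3;0 0 0 0 0.3;0 0 0 0 0.3;0 0 0 0 0.3;0 0 0 0 0.4;0 0 0 0 0.5;0 0 0 0 0.6;0 0 0 0 0.7;0 0 0 0 0.8;0 0 0 0 0.9' 60;  python3 -m pendant '0 0 0 0 0.9;0 0 0 0 0.9;0 0 0.01 0 0.9;0 0 0.02 0 0.9;0 0 0.02 0 0.9;0 0 0.02 0 0.9;0 0 0.02 0 0.9;0 0 0.02 0 0.9;0 0 0.02 0 0.9;0 0 0.02 0 0.9'; python3 ms.py
```

```text
time_s: 16.85
tool_pos: [0.6127, -0.1695, 0.1289]
tcp_rot: [0.552, -0.552, 0.441, -0.443]
wrist_force: [2.5, 1.3, 3.6]
grip_width: 0.457
time_s: 17.68
tool_pos: [0.6126, -0.1695, 0.129]
tcp_rot: [0.552, -0.552, 0.441, -0.442]
wrist_force: [6.2, 1.5, 0.3]
grip_width: 0.455
t 17.68 pos [ 0.6126 -0.1695  0.129 ] jawaz 12.63 tool [ 0.002 -0.    -1.   ] w 0.455 F [6.2 1.5 0.3] j [-0.289  0.577  1.675  0.     0.888 -0.509] tau [-1.732e+00 -5.884e+01 -1.982e+01 -6.890e-01  1.684e+00  1.400e-02]
tau1,4,5,6 mean [-1.7328 -0.6887  1.6841  0.0135] sd [0.0002 0.     0.     0.    ] wt [ 0.233 -1.11   0.028  5.905  1.388  0.177]
```

```bash
python3 -m pendant '0.1 0.02 0.02 0 0.9;0.3 0.07 0.02 0 0.9;0.55 0.12 0.02 0 0.9;0.85 0.19 0.02 0 0.9;1.15 0.26 0.02 0 0.9;1.45 0.33 0.02 0 0.9;1.75 0.4 0.02 0 0.9;2.05 0.46 0.02 0 0.9;2.3 0.52 0.02 0 0.9;2.3 0.52 0.02 0 0.9'; python3 -m pendant '0 0 0 0 0.9;0 0 0 0 0.9;0 0 0 0 0.9;0 0 0 0 0.9;0 0 0 0 0.9;0 0 0 0 0.9;0 0 0 0 0.9;0 0 0 0 0.9;0 0 0 0 0.9;0 0 0 0 0.9';python3 ms.py
```

```text
time_s: 18.82
tool_pos: [0.6828, -0.1534, 0.1297]
tcp_rot: [0.552, -0.552, 0.441, -0.442]
wrist_force: [0.6, -0.5, -2.4]
grip_width: 0.461
time_s: 19.65
tool_pos: [0.6809, -0.1539, 0.1296]
tcp_rot: [-0.552, 0.552, -0.442, 0.442]
wrist_force: [0.0, -0.1, -1.7]
grip_width: 0.458
t 19.65 pos [ 0.6809 -0.1539  0.1296] jawaz 12.63 tool [-0. -0. -1.] w 0.458 F [ 0.  -0.1 -1.7] j [-0.239  0.655  1.52  -0.     0.966 -0.46 ] tau [-1.6000e-02 -6.7781e+01 -2.6198e+01 -5.0000e-03 -3.0000e-03 -0.0000e+00]
tau1,4,5,6 mean [-0.0077 -0.0045 -0.0032 -0.    ] sd [0.0047 0.0002 0.0001 0.    ] wt [-6.000e-03  8.000e-03 -2.000e-03 -1.000e-02 -2.100e-01 -2.141e+00]
```

```bash
python3 -m pendant '-0.2 -0.05 0 0 0.9;-0.45 -0.1 0 0 0.9;-0.65 -0.15 0 0 0.9;-0.85 -0.19 0 0 0.9;-1.05 -0.24 0 0 0.9;-1.2 -0.27 0 0 0.9;-1.35 -0.3 0 0 0.9;-1.5 -0.34 0 0 0.9;-1.65 -0.37 0 0 0.9;-1.8 -0.41 0 0 0.9'; python3 st.py
```

```text
time_s: 20.78
tool_pos: [0.6265, -0.1663, 0.1296]
tcp_rot: [0.552, -0.552, 0.442, -0.442]
wrist_force: [-0.4, 0.9, -2.7]
grip_width: 0.453
t 20.78 pos [ 0.6265 -0.1663  0.1296] jawaz 12.64 tool [ 0. -0. -1.] w 0.453 F [-0.4  0.9 -2.7] j [-0.278  0.592  1.643  0.     0.906 -0.498] tau [ 2.8600e-01 -6.2383e+01 -2.5023e+01 -4.0000e-03  6.9000e-02  6.4000e-02]
```

Going on smoothly. Push to the shoulder.

```bash
python3 -m pendant '-0.1 -0.02 0 0 0.9;-0.2 -0.05 0 0 0.9;-0.3 -0.07 0 0 0.9;-0.38 -0.09 0 0 0.9;-0.44 -0.1 0 0 0.9;-0.5 -0.11 0 0 0.9;-0.55 -0.12 0 0 0.9;-0.58 -0.13 0 0 0.9;-0.58 -0.13 0 0 0.9;-0.58 -0.13 0 0 0.9'; python3 ms.py
```

```text
time_s: 21.62
tool_pos: [0.6123, -0.1696, 0.1299]
tcp_rot: [0.553, -0.55, 0.44, -0.444]
wrist_force: [9.3, 3.2, -8.1]
grip_width: 0.462
t 21.62 pos [ 0.6123 -0.1696  0.1299] jawaz 12.62 tool [ 0.006  0.    -1.   ] w 0.462 F [ 9.3  3.2 -8.1] j [-0.29   0.574  1.678  0.003  0.884 -0.512] tau [-3.7770e+00 -6.3427e+01 -2.0640e+01 -1.5290e+00  2.5980e+00 -6.0000e-03]
tau1,4,5,6 mean [-3.6916 -1.5148  2.5837 -0.0048] sd [0.0184 0.0029 0.0026 0.0002] wt [ 0.686 -1.882 -0.013  9.794  3.268 -8.267]
```

```bash
python3 -m pendant '0.03 0.01 0 0 0.9;0.06 0.01 0 0 0.9;0.07 -0.04 0 0 0.9;0.08 -0.09 -0.005 0 0.9;0.1 -0.15 -0.01 0 0.9;0.11 -0.2 -0.015 0 0.9;0.12 -0.25 -0.025 0 0.9;0.13 -0.3 -0.035 0 0.9;0.15 -0.37 -0.05 0 0.9;0.16 -0.43 -0.07 0 0.9' 25; python3 ms.py
```

```text
time_s: 22.75
tool_pos: [0.6152, -0.1798, 0.1281]
tcp_rot: [0.553, -0.55, 0.443, -0.441]
wrist_force: [3.1, 16.0, 4.4]
grip_width: 0.452
t 22.75 pos [ 0.6152 -0.1798  0.1281] jawaz 12.59 tool [ 0.001  0.005 -1.   ] w 0.452 F [ 3.1 16.   4.4] j [-0.305  0.585  1.661  0.006  0.896 -0.529] tau [-9.7270e+00 -5.8728e+01 -2.2998e+01 -3.9460e+00 -4.5800e-01  5.4000e-02]
tau1,4,5,6 mean [-9.3627 -3.679  -0.2034  0.0348] sd [0.0682 0.0408 0.0559 0.0078] wt [ 2.836 -0.758  0.038  4.097 13.873  1.725]
```

```bash
python3 -m pendant '0.01 -0.03 0 0 0.9;0.02 -0.06 -0.01 0 0.9;0.02 -0.08 -0.01 0 0.9;0.02 -0.1 -0.02 0 0.9;0.02 -0.1 -0.02 0 0.9;0.02 -0.1 -0.02 0 0.9;0.02 -0.1 -0.02 0 0.9;0.02 -0.1 -0.02 0 0.9;0.02 -0.1 -0.02 0 0.9;0.02 -0.1 -0.02 0 0.9' 20; python3 st.py
```

```text
time_s: 23.88
tool_pos: [0.6157, -0.1824, 0.1275]
tcp_rot: [0.553, -0.55, 0.443, -0.441]
wrist_force: [3.9, 16.7, 2.7]
grip_width: 0.457
t 23.88 pos [ 0.6157 -0.1824  0.1275] jawaz 12.59 tool [ 0.001  0.005 -1.   ] w 0.457 F [ 3.9 16.7  2.7] j [-0.309  0.588  1.658  0.007  0.896 -0.533] tau [-1.0929e+01 -5.9450e+01 -2.3716e+01 -4.3550e+00 -5.0800e-01 -1.3000e-02]
```

```bash
python3 -m pendant '0 0 0 0 0.6;0 0 0 0 0.3;0 0 0 0 0.3;0 0 0 0 0.3;-0.02 0.15 0.03 0 0.3;-0.04 0.3 0.06 0 0.3;-0.06 0.45 0.09 0 0.3;-0.08 0.55 0.09 0 0.3;-0.08 0.55 0.09 0 0.3;-0.08 0.55 0.09 0 0.3' 20; python3 -m pendant '0 0 0 0 0.3;0 0 0 0 0.4;0 0 0 0 0.5;0 0 0 0 0.6;0 0 0 0 0.7;0 0 0 0 0.8;0 0 0 0 0.9;0 0 0 0 0.9;0 0 0 0 0.9;0 0 0 0 0.9' 60; python3 st.py
```

```text
time_s: 24.72
tool_pos: [0.6125, -0.1692, 0.1297]
tcp_rot: [-0.552, 0.552, -0.442, 0.442]
wrist_force: [-0.3, -0.1, -0.8]
grip_width: 0.703
time_s: 25.55
tool_pos: [0.6129, -0.1696, 0.1299]
tcp_rot: [0.552, -0.552, 0.442, -0.442]
wrist_force: [2.2, -0.7, 3.2]
grip_width: 0.456
t 25.55 pos [ 0.6129 -0.1696  0.1299] jawaz 12.64 tool [ 0.001 -0.    -1.   ] w 0.456 F [ 2.2 -0.7  3.2] j [-0.289  0.576  1.673 -0.     0.891 -0.509] tau [-3.0100e-01 -5.7761e+01 -2.1298e+01 -1.0400e-01  5.6000e-01  1.0000e-02]
```

```bash
python3 -m pendant '0 0 0.02 0 0.9;0.2 0.05 0.03 0 0.9;0.5 0.11 0.03 0 0.9;0.8 0.18 0.03 0 0.9;1.1 0.25 0.03 0 0.9;1.4 0.32 0.03 0 0.9;1.7 0.39 0.03 0 0.9;2 0.45 0.03 0 0.9;2.27 0.51 0.03 0 0.9;2.27 0.51 0.03 0 0.9'; python3 -m pendant '0 0 0 0 0.9;0 0 0 0 0.9;0 0 0 0 0.9;0 0 0 0 0.9;0 0 0 0 0.9;0 0 0 0 0.9;0 0 0 0 0.9;0 0 0 0 0.9;0 0 0 0 0.9;0 0 0 0 0.9';python3 ms.py
```

```text
time_s: 26.38
tool_pos: [0.6826, -0.1537, 0.1306]
tcp_rot: [0.552, -0.552, 0.441, -0.442]
wrist_force: [0.2, 0.1, -2.8]
grip_width: 0.456
time_s: 27.22
tool_pos: [0.6806, -0.1542, 0.1305]
tcp_rot: [-0.552, 0.552, -0.442, 0.442]
wrist_force: [-0.2, -0.2, -2.5]
grip_width: 0.456
t 27.22 pos [ 0.6806 -0.1542  0.1305] jawaz 12.64 tool [-0. -0. -1.] w 0.456 F [-0.2 -0.2 -2.5] j [-0.24   0.654  1.52  -0.     0.968 -0.46 ] tau [-1.5000e-02 -6.7733e+01 -2.6224e+01 -1.0000e-03 -1.0000e-03 -0.0000e+00]
tau1,4,5,6 mean [-0.0059 -0.0009 -0.0007 -0.    ] sd [0.0052 0.0003 0.0001 0.    ] wt [-0.017  0.011  0.005 -0.053 -0.252 -2.029]
```

```bash
python3 -m pendant '-0.2 -0.05 0 0 0.9;-0.45 -0.1 0 0 0.9;-0.65 -0.15 0 0 0.9;-0.85 -0.19 0 0 0.9;-1.05 -0.24 0 0 0.9;-1.2 -0.27 0 0 0.9;-1.35 -0.3 0 0 0.9;-1.5 -0.34 0 0 0.9;-1.65 -0.37 0 0 0.9;-1.8 -0.41 0 0 0.9'; python3 -m pendant '-0.1 -0.02 0 0 0.9;-0.2 -0.05 0 0 0.9;-0.3 -0.07 0 0 0.9;-0.38 -0.09 0 0 0.9;-0.44 -0.1 0 0 0.9;-0.5 -0.11 0 0 0.9;-0.55 -0.12 0 0 0.9;-0.58 -0.13 0 0 0.9;-0.58 -0.13 0 0 0.9;-0.58 -0.13 0 0 0.9'; python3 ms.py
```

```text
time_s: 28.35
tool_pos: [0.6263, -0.1666, 0.1305]
tcp_rot: [0.552, -0.552, 0.442, -0.442]
wrist_force: [-0.1, 0.4, -2.0]
grip_width: 0.457
time_s: 29.18
tool_pos: [0.6124, -0.1698, 0.1308]
tcp_rot: [0.554, -0.55, 0.44, -0.444]
wrist_force: [10.2, 5.2, -9.5]
grip_width: 0.454
t 29.18 pos [ 0.6124 -0.1698  0.1308] jawaz 12.62 tool [ 0.007  0.    -1.   ] w 0.454 F [10.2  5.2 -9.5] j [-0.29   0.572  1.678  0.003  0.885 -0.512] tau [-4.4210e+00 -6.3979e+01 -2.0228e+01 -1.7600e+00  3.0150e+00  1.4000e-02]
tau1,4,5,6 mean [-4.3293 -1.7469  3.0014  0.0144] sd [0.0183 0.0025 0.0025 0.0001] wt [ 8.0800e-01 -2.1770e+00  5.0000e-03  1.0825e+01  4.3280e+00 -9.9490e+00]
```

```bash
python3 -m pendant '0.06 0.01 0 0 0.9;0.09 -0.12 -0.01 0 0.9;0.12 -0.25 -0.02 0 0.9;0.15 -0.38 -0.06 0 0.9;0.18 -0.51 -0.09 0 0.9;0.2 -0.63 -0.15 0 0.9;0.23 -0.75 -0.21 0 0.9;0.26 -0.86 -0.29 0 0.9;0.28 -0.96 -0.36 0 0.9;0.3 -1.06 -0.45 0 0.9' 20; python3 st.py
```

```text
time_s: 30.32
tool_pos: [0.62, -0.2003, 0.119]
tcp_rot: [0.553, -0.55, 0.442, -0.442]
wrist_force: [1.0, 9.7, 12.3]
grip_width: 0.456
t 30.32 pos [ 0.62   -0.2003  0.119 ] jawaz 12.6 tool [ 0.003  0.003 -1.   ] w 0.456 F [ 1.   9.7 12.3] j [-0.332  0.609  1.641  0.005  0.889 -0.555] tau [-6.4190e+00 -5.4968e+01 -2.1136e+01 -2.7280e+00 -8.4300e-01  4.7000e-02]
```

```bash
python3 -m pendant '0.03 -0.12 -0.12 0 0.9;0.03 -0.12 -0.12 0 0.9;0.03 -0.12 -0.12 0 0.9;0.03 -0.12 -0.12 0 0.6;0.03 -0.12 -0.12 0 0.3;0.03 -0.12 -0.12 0 0.3;0.03 -0.12 -0.12 0 0.3;0.03 -0.12 -0.12 0 0.3;-0.05 0.3 0.1 0 0.3;-0.15 0.8 0.4 0 0.3' 20; python3 -m pendant '-0.05 0.28 0.05 0 0.3;-0.05 0.28 0.05 0 0.3;-0.05 0.28 0.05 0 0.3;-0.05 0.28 0.05 0 0.3;-0.05 0.28 0.05 0 0.3;-0.05 0.28 0.05 0 0.3;-0.05 0.28 0.05 0 0.3;-0.05 0.28 0.05 0 0.3;-0.05 0.28 0.05 0 0.3;-0.05 0.28 0.05 0 0.3'; python3 st.py
```

```text
time_s: 31.15
tool_pos: [0.6128, -0.1779, 0.1285]
tcp_rot: [-0.551, 0.552, -0.443, 0.442]
wrist_force: [-0.5, 0.8, 0.3]
grip_width: 0.703
time_s: 31.98
tool_pos: [0.6121, -0.1699, 0.1304]
tcp_rot: [-0.552, 0.552, -0.442, 0.442]
wrist_force: [-0.1, 0.7, 0.7]
grip_width: 0.698
t 31.98 pos [ 0.6121 -0.1699  0.1304] jawaz 12.62 tool [-0.  0. -1.] w 0.698 F [-0.1  0.7  0.7] j [-0.29   0.575  1.674  0.     0.893 -0.51 ] tau [-2.2000e-02 -6.0003e+01 -2.3578e+01 -1.0000e-03  1.0000e-03 -0.0000e+00]
```

```bash
python3 -m pendant '0 0.01 0 0 0.3;0 0.01 0 0 0.3;0 0.01 0 0 0.3;0 0.01 0 0 0.3;0 0.01 0 0 0.4;0 0.01 0 0 0.5;0 0.01 0 0 0.6;0 0.01 0 0 0.7;0 0.01 0 0 0.8;0 0.01 0 0 0.9' 60; python3 -m pendant '0 0 0 0 0.9;0 0 0 0 0.9;0.1 0.02 0.02 0 0.9;0.3 0.07 0.03 0 0.9;0.6 0.14 0.03 0 0.9;0.9 0.2 0.03 0 0.9;1.2 0.27 0.03 0 0.9;1.55 0.35 0.03 0 0.9;1.9 0.43 0.03 0 0.9;2.27 0.51 0.03 0 0.9';python3 -m pendant '0 0 0 0 0.9;0 0 0 0 0.9;0 0 0 0 0.9;0 0 0 0 0.9;0 0 0 0 0.9;0 0 0 0 0.9;0 0 0 0 0.9;0 0 0 0 0.9;0 0 0 0 0.9;0 0 0 0 0.9'; python3 ms.py
```

```text
time_s: 32.82
tool_pos: [0.6128, -0.1695, 0.1309]
tcp_rot: [0.552, -0.552, 0.442, -0.442]
wrist_force: [1.7, 1.1, 3.2]
grip_width: 0.455
time_s: 33.65
tool_pos: [0.6816, -0.1537, 0.1308]
tcp_rot: [0.552, -0.552, 0.442, -0.442]
wrist_force: [0.1, 0.5, -2.3]
grip_width: 0.454
time_s: 34.48
tool_pos: [0.6803, -0.1542, 0.1315]
tcp_rot: [0.552, -0.552, 0.442, -0.442]
wrist_force: [-0.2, 0.5, -1.9]
grip_width: 0.458
t 34.48 pos [ 0.6803 -0.1542  0.1315] jawaz 12.63 tool [ 0.  0. -1.] w 0.458 F [-0.2  0.5 -1.9] j [-0.24   0.652  1.521  0.     0.969 -0.46 ] tau [-2.0000e-02 -6.7667e+01 -2.6240e+01  8.0000e-03  5.0000e-03 -0.0000e+00]
tau1,4,5,6 mean [-0.0124  0.0083  0.0047 -0.    ] sd [0.0038 0.0001 0.     0.    ] wt [ 0.007  0.005  0.     0.246 -0.083 -2.248]
```

```bash
python3 -m pendant '-0.2 -0.05 0 0 0.9;-0.45 -0.1 0 0 0.9;-0.65 -0.15 0 0 0.9;-0.85 -0.19 0 0 0.9;-1.05 -0.24 0 0 0.9;-1.2 -0.27 0 0 0.9;-1.35 -0.3 0 0 0.9;-1.5 -0.34 0 0 0.9;-1.65 -0.37 0 0 0.9;-1.8 -0.41 0 0 0.9'; python3 -m pendant '-0.1 -0.02 0 0 0.9;-0.2 -0.05 0 0 0.9;-0.3 -0.07 0 0 0.9;-0.38 -0.09 0 0 0.9;-0.44 -0.1 0 0 0.9;-0.5 -0.11 0 0 0.9;-0.54 -0.12 0 0 0.9;-0.54 -0.12 0 0 0.9;-0.54 -0.12 0 0 0.9;-0.54 -0.12 0 0 0.9'; python3 st.py
```

```text
time_s: 35.62
tool_pos: [0.626, -0.1665, 0.1315]
tcp_rot: [0.552, -0.552, 0.442, -0.442]
wrist_force: [0.4, 1.2, -2.1]
grip_width: 0.454
time_s: 36.45
tool_pos: [0.6125, -0.1697, 0.1316]
tcp_rot: [0.553, -0.551, 0.441, -0.443]
wrist_force: [8.3, 4.6, -7.4]
grip_width: 0.453
t 36.45 pos [ 0.6125 -0.1697  0.1316] jawaz 12.62 tool [ 0.005  0.    -1.   ] w 0.453 F [ 8.3  4.6 -7.4] j [-0.29   0.572  1.676  0.002  0.889 -0.511] tau [-3.8910e+00 -6.2943e+01 -2.1235e+01 -1.5900e+00  2.2270e+00 -8.0000e-03]
```

```bash
python3 -m pendant '0.03 0.06 0 0 0.9;0.02 0.14 -0.005 0 0.9;0 0.22 -0.01 0 0.9;-0.02 0.3 -0.02 0 0.9;-0.04 0.38 -0.035 0 0.9;-0.06 0.46 -0.05 0 0.9;-0.08 0.54 -0.07 0 0.9;-0.1 0.62 -0.095 0 0.9;-0.11 0.68 -0.11 0 0.9;-0.11 0.68 -0.11 0 0.9' 20; python3 -m pendant '0 0 0 0 0.9;0 0 0 0 0.9;0 0 0 0 0.9;0 0 0 0 0.9;0 0 0 0 0.9;0 0 0 0 0.9;0 0 0 0 0.9;0 0 0 0 0.9;0 0 0 0 0.9;0 0 0 0 0.9'; python3 st.py
```

```text
time_s: 37.28
tool_pos: [0.6092, -0.153, 0.1297]
tcp_rot: [-0.552, 0.553, -0.439, 0.445]
wrist_force: [5.2, -12.3, -0.1]
grip_width: 0.453
time_s: 38.12
tool_pos: [0.6093, -0.153, 0.1297]
tcp_rot: [-0.552, 0.552, -0.439, 0.445]
wrist_force: [4.4, -11.9, -1.3]
grip_width: 0.458
t 38.12 pos [ 0.6093 -0.153   0.1297] jawaz 12.69 tool [ 0.006 -0.006 -1.   ] w 0.458 F [  4.4 -11.9  -1.3] j [-0.263  0.565  1.696 -0.005  0.873 -0.482] tau [  6.478 -57.726 -18.188   2.685   2.449   0.12 ]
```

```bash
python3 -m pendant '0 0 0 0 0.6;0 0 0 0 0.3;0 0 0 0 0.3;0 0 0 0 0.3;0.04 -0.16 0.03 0 0.3;0.08 -0.33 0.06 0 0.3;0.12 -0.5 0.09 0 0.3;0.15 -0.66 0.11 0 0.3;0.15 -0.66 0.11 0 0.3;0.15 -0.66 0.11 0 0.3' 20; python3 st.py
```

```text
time_s: 38.95
tool_pos: [0.6113, -0.1699, 0.1314]
tcp_rot: [0.552, -0.552, 0.442, -0.442]
wrist_force: [0.6, -0.3, -0.2]
grip_width: 0.703
t 38.95 pos [ 0.6113 -0.1699  0.1314] jawaz 12.59 tool [ 0.  0. -1.] w 0.703 F [ 0.6 -0.3 -0.2] j [-0.29   0.573  1.675  0.     0.893 -0.51 ] tau [-2.9100e-01 -5.9996e+01 -2.3870e+01 -2.7000e-02 -1.6000e-02 -2.7000e-02]
```

```bash
python3 -m pendant '0 0.01 -0.03 0 0.3;0 0.01 -0.04 0 0.4;0 0.01 -0.04 0 0.5;0 0.01 -0.04 0 0.6;0 0.01 -0.04 0 0.7;0 0.01 -0.04 0 0.8;0 0.01 -0.04 0 0.9;0 0.01 -0.04 0 0.9;0 0.01 -0.04 0 0.9;0 0.01 -0.04 0 0.9' 60; python3 -m pendant '0 0 0 0 0.9;0 0 0.01 0 0.9;0.1 0.02 0.03 0 0.9;0.3 0.07 0.03 0 0.9;0.6 0.14 0.03 0 0.9;0.9 0.2 0.03 0 0.9;1.2 0.27 0.03 0 0.9;1.55 0.35 0.03 0 0.9;1.9 0.43 0.03 0 0.9;2.27 0.51 0.03 0 0.9';python3 -m pendant '0 0 0 0 0.9;0 0 0 0 0.9;0 0 0 0 0.9;0 0 0 0 0.9;0 0 0 0 0.9;0 0 0 0 0.9;0 0 0 0 0.9;0 0 0 0 0.9;0 0 0 0 0.9;0 0 0 0 0.9'; python3 ms.py
```

```text
time_s: 39.78
tool_pos: [0.6126, -0.169, 0.1309]
tcp_rot: [0.553, -0.551, 0.441, -0.443]
wrist_force: [4.8, 2.3, 3.9]
grip_width: 0.453
time_s: 40.62
tool_pos: [0.6794, -0.1537, 0.1302]
tcp_rot: [-0.552, 0.552, -0.443, 0.441]
wrist_force: [-0.1, -0.1, -2.9]
grip_width: 0.458
time_s: 41.45
tool_pos: [0.6794, -0.1539, 0.1312]
tcp_rot: [0.552, -0.552, 0.442, -0.442]
wrist_force: [0.4, 1.0, -2.3]
grip_width: 0.454
t 41.45 pos [ 0.6794 -0.1539  0.1312] jawaz 12.63 tool [ 0. -0. -1.] w 0.454 F [ 0.4  1.  -2.3] j [-0.24   0.651  1.523 -0.     0.967 -0.46 ] tau [-2.1000e-02 -6.7582e+01 -2.6200e+01  4.0000e-03  3.0000e-03 -0.0000e+00]
tau1,4,5,6 mean [-0.0114  0.004   0.0023 -0.    ] sd [0.005  0.0002 0.0001 0.    ] wt [-2.000e-03  1.900e-02 -8.000e-03  3.100e-02 -2.620e-01 -2.122e+00]
```

```bash
python3 -m pendant '-0.2 -0.05 0 0 0.9;-0.45 -0.1 0 0 0.9;-0.65 -0.15 0 0 0.9;-0.85 -0.19 0 0 0.9;-1.05 -0.24 0 0 0.9;-1.2 -0.27 0 0 0.9;-1.35 -0.3 0 0 0.9;-1.5 -0.34 0 0 0.9;-1.65 -0.37 0 0 0.9;-1.8 -0.41 0 0 0.9'; python3 -m pendant '-0.1 -0.02 0 0 0.9;-0.2 -0.05 0 0 0.9;-0.3 -0.07 0 0 0.9;-0.38 -0.09 0 0 0.9;-0.44 -0.1 0 0 0.9;-0.48 -0.11 0 0 0.9;-0.52 -0.12 0 0 0.9;-0.52 -0.12 0 0 0.9;-0.52 -0.12 0 0 0.9;-0.52 -0.12 0 0 0.9'; python3 st.py
```

```text
time_s: 42.58
tool_pos: [0.6251, -0.1663, 0.1312]
tcp_rot: [0.552, -0.552, 0.442, -0.442]
wrist_force: [-1.0, 0.3, -2.1]
grip_width: 0.452
time_s: 43.42
tool_pos: [0.6124, -0.1693, 0.1314]
tcp_rot: [0.553, -0.551, 0.44, -0.444]
wrist_force: [8.5, 3.2, -7.4]
grip_width: 0.456
t 43.42 pos [ 0.6124 -0.1693  0.1314] jawaz 12.62 tool [ 0.006  0.    -1.   ] w 0.456 F [ 8.5  3.2 -7.4] j [-0.289  0.572  1.677  0.002  0.887 -0.511] tau [-3.447e+00 -6.306e+01 -2.097e+01 -1.408e+00  2.398e+00  2.000e-03]
```

```bash
python3 -m pendant '0.02 0.05 0 0 0.9;0.01 0.1 0 0 0.9;0 0.16 0 0 0.9;-0.02 0.22 -0.01 0 0.9;-0.03 0.27 -0.01 0 0.9;-0.05 0.33 -0.02 0 0.9;-0.05 0.33 -0.02 0 0.9;-0.05 0.33 -0.02 0 0.9;-0.05 0.33 -0.02 0 0.9;-0.05 0.33 -0.02 0 0.9' 20; python3 ms.py
```

```text
time_s: 44.25
tool_pos: [0.6113, -0.1631, 0.1316]
tcp_rot: [0.552, -0.552, 0.438, -0.445]
wrist_force: [7.2, -12.1, -6.6]
grip_width: 0.453
t 44.25 pos [ 0.6113 -0.1631  0.1316] jawaz 12.69 tool [ 0.007 -0.006 -1.   ] w 0.453 F [  7.2 -12.1  -6.6] j [-0.278  0.567  1.686 -0.004  0.88  -0.497] tau [  6.206 -61.39  -18.64    2.534   3.274   0.102]
tau1,4,5,6 mean [6.192  2.5317 3.2736 0.1018] sd [0.0029 0.0005 0.0001 0.0001] wt [ -2.471  -1.439   0.096   6.869 -12.201  -6.553]
```

```bash
python3 -m pendant '-0.01 0.06 0 0 0.9;-0.01 0.06 0 0 0.9;-0.01 0.06 0 0 0.9;-0.01 0.06 0 0 0.9;-0.01 0.06 0 0 0.6;-0.01 0.06 0 0 0.3;-0.01 0.06 0 0 0.3;0.05 -0.1 0 0 0.3;0.09 -0.25 0 0 0.3;0.12 -0.31 -0.02 0 0.3' 20;  python3 -m pendant '0 0 0 0 0.3;0 0 0 0 0.3;0 0 0 0 0.4;0 0 0 0 0.5;0 0 0 0 0.6;0 0 0 0 0.7;0 0 0 0 0.8;0 0 0 0 0.9;0 0 0 0 0.9;0 0 0 0 0.9' 60; python3 -m pendant '0 0 0 0 0.9;0 0 0.01 0 0.9;0.1 0.02 0.03 0 0.9;0.3 0.07 0.03 0 0.9;0.6 0.14 0.03 0 0.9;0.9 0.2 0.03 0 0.9;1.2 0.27 0.03 0 0.9;1.55 0.35 0.03 0 0.9;1.9 0.43 0.03 0 0.9;2.27 0.51 0.03 0 0.9';python3 -m pendant '0 0 0 0 0.9;0 0 0 0 0.9;0 0 0 0 0.9;0 0 0 0 0.9;0 0 0 0 0.9;0 0 0 0 0.9;0 0 0 0 0.9;0 0 0 0 0.9;0 0 0 0 0.9;0 0 0 0 0.9'; python3 ms.py
```

```text
time_s: 45.38
tool_pos: [0.6122, -0.1698, 0.1301]
tcp_rot: [0.552, -0.552, 0.442, -0.442]
wrist_force: [-0.1, -0.1, 0.6]
grip_width: 0.701
time_s: 46.22
tool_pos: [0.6127, -0.1691, 0.1305]
tcp_rot: [0.552, -0.552, 0.441, -0.442]
wrist_force: [4.1, 3.4, 5.5]
grip_width: 0.456
time_s: 47.05
tool_pos: [0.6794, -0.1539, 0.1296]
tcp_rot: [-0.551, 0.552, -0.443, 0.441]
wrist_force: [-0.4, -0.0, -2.4]
grip_width: 0.462
time_s: 47.88
tool_pos: [0.68, -0.1539, 0.1308]
tcp_rot: [-0.552, 0.552, -0.442, 0.442]
wrist_force: [-0.3, -0.1, -2.0]
grip_width: 0.458
t 47.88 pos [ 0.68   -0.1539  0.1308] jawaz 12.63 tool [ 0. -0. -1.] w 0.458 F [-0.3 -0.1 -2. ] j [-0.24   0.652  1.522 -0.     0.967 -0.46 ] tau [-2.0000e-02 -6.7648e+01 -2.6207e+01  1.0000e-03  1.0000e-03 -0.0000e+00]
tau1,4,5,6 mean [-0.0101  0.0015  0.0007 -0.0001] sd [0.0046 0.0002 0.0001 0.    ] wt [-0.007  0.005  0.005  0.139  0.028 -1.95 ]
```

```bash
python3 -m pendant '-0.2 -0.05 0 0 0.9;-0.45 -0.1 0 0 0.9;-0.65 -0.15 0 0 0.9;-0.85 -0.19 0 0 0.9;-1.05 -0.24 0 0 0.9;-1.2 -0.27 0 0 0.9;-1.35 -0.3 0 0 0.9;-1.5 -0.34 0 0 0.9;-1.65 -0.37 0 0 0.9;-1.8 -0.41 0 0 0.9'; python3 -m pendant '-0.1 -0.02 0 0 0.9;-0.2 -0.05 0 0 0.9;-0.3 -0.07 0 0 0.9;-0.38 -0.09 0 0 0.9;-0.44 -0.1 0 0 0.9;-0.48 -0.11 0 0 0.9;-0.52 -0.12 0 0 0.9;-0.52 -0.12 0 0 0.9;-0.52 -0.12 0 0 0.9;-0.52 -0.12 0 0 0.9'; python3 - <<'E'
import ms
from h import *
cv2.imwrite('pics/end.png',np.hstack([cv2.resize(snap(c,'e_'+c)[r:r+130,q:q+130,::-1],None,fx=3,fy=3) for c,q,r in(('top',290,110),('side',240,60))]))
E
```

```text
time_s: 49.02
tool_pos: [0.6256, -0.1662, 0.1308]
tcp_rot: [0.552, -0.552, 0.442, -0.442]
wrist_force: [0.1, 0.0, -2.1]
grip_width: 0.455
time_s: 49.85
tool_pos: [0.6125, -0.1694, 0.1311]
tcp_rot: [0.553, -0.551, 0.441, -0.443]
wrist_force: [6.7, 2.3, -6.9]
grip_width: 0.458
t 49.85 pos [ 0.6125 -0.1694  0.1311] jawaz 12.62 tool [ 0.004  0.    -1.   ] w 0.458 F [ 6.7  2.3 -6.9] j [-0.289  0.573  1.676  0.002  0.888 -0.511] tau [-2.8300e+00 -6.2674e+01 -2.1596e+01 -1.1530e+00  1.9120e+00  2.0000e-03]
tau1,4,5,6 mean [-2.8002e+00 -1.1483e+00  1.9071e+00  2.1000e-03] sd [0.0065 0.0011 0.001  0.0001] wt [ 0.526 -1.397  0.015  6.625  2.756 -6.391]
```

View pics/end.png

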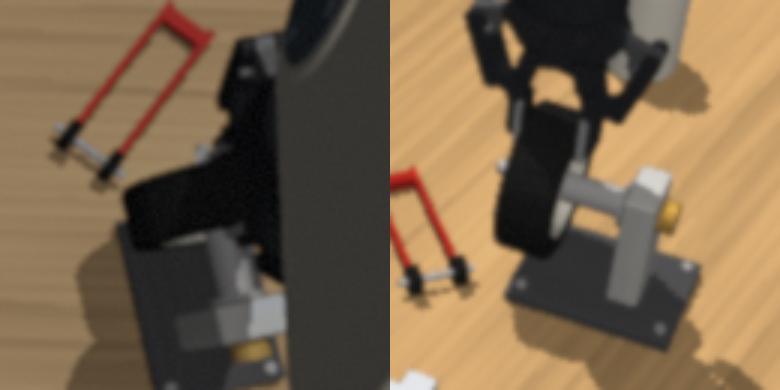

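The wheel is seated against the shoulder: the shaft tip shows past the tyre at about (503,167) in the right half, as in the first seating. The wheelie bar has not moved, and the axial push is steady at about 7 N.

```bash
python3 -c "
from bench import ctrl
print(ctrl.job_done())"
```

```text
the job is handed in; nothing more can be done
None
```

I fitted the wheel home on the square shaft, found its heavy side and handed the job in at about 50 s. The gripper was holding the top of the tyre with the grip set at 60 N. `job_done()` reports no verdict, so everything below is my own measurement.

**Finding the heavy side:**
- I let the wheel roll freely and stick once from each side. After each stop I gripped it, drew it off the shaft and read its imbalance from the joint torques.
- The readings were about -0.0064 and +0.0111 N m. Their midpoint, +0.0024, I took as the offset from gripping slightly off centre. Half their difference matches sticking about 20° short, as the task describes.
- I then turned the wheel on the shaft in small arcs and checked it off the shaft after each one.

**Last checks:**
- **Heavy side:** the last off-shaft reading was about +0.0018 N m, which puts it roughly 1–2° from straight down. The offset could shift a few degrees from one grip to the next. I did not repeat this check after the final refit.
- **Seating:** the wheel was pressed against the shoulder with about 7 N, at the same tool position (within about 1 mm) as in the earlier fits. The last picture shows the shaft tip past the tyre.
- **Bystanders:** the wheelie bar had not moved in the last picture. The gauge, damper and funnel were not fully in that view. The arm's path stayed clear of them.

**Disagreements:**
- The arcs turned the wheel about 4–6° less than the tool's movement implied, so I relied on the torque readings.
- The spokes could not be seen well enough to check the angle in the pictures.

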